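# Break the hood's locked lid stay and lower the lid gently onto its catch

### The arm

A 6-joint arm with a two-finger parallel gripper is mounted at the origin on a cart in front of the work surface, level with it; the furniture and walls round the work are solid. World frame = base frame: x ahead of the robot, y to its left, z up, the work surface at z = 0. Lengths are in mm, angles in rad, forces in N, time in s.
With the tool pointing down it reaches from about 425 to 950 mm from the base axis. Payload 14.7 kg.
Tool frame: the origin (TCP) lies where the fingers leave the gripper's body, on its centre line; the fingertips stand ahead of it and the grasp point (between the pads) lies 54 mm ahead of it (ctrl.tip_extent is the x of the fingertips in the tool frame, in mm); x points along the fingers, z is the direction in which the jaws open and shut, and the axes are right-handed (so a half turn about x gives the same grasp; the last joint's range is limited). The gripper opens to 85 mm and grips with 20 to 120 N. Pads are 22 mm wide; open, the fingers measure 114 mm over their backs; the gripper's body (76 mm by 85 mm) begins 54 mm behind the grasp point. The pads swing forward as they close: fully open they stand 13 mm farther back than shut.
Start: joints at [-1.289, 0.48, 1.596, -0, 1.065, -0.047], TCP at [209.906, -615.169, 303.897] pointing down, gripper open.
Joint ranges: [-2.75, 2.75], [-0.82, 2.05], [0.23, 2.67], [-1.56, 4.7], [0.09, 2.69], [-2.92, 2.92]. Speed limits (rad/s): [1.89, 1.89, 2.39, 3.01, 3.01, 3.01].

### API

Orientations are given as a rotation vector (axis times angle).
In Python, from cell import ctrl, eoat, solver, status, eyes, job_done gives the robot as it stands. Calls block until the motion is done:
- ctrl.move_pose(position, orientation): joint-space move of the TCP to a pose.
- ctrl.move_linear(position, feed=150, frame=None, guard=None): straight line of the TCP; frame=None keeps the orientation; feed is the mean speed in mm/s. With guard (N) it stops when the force on the tool has changed by that much, and returns True; else False.
- ctrl.set_joints(angles): joint-space move.
- eoat.grip(opening, grip_force=None): finger opening in mm; grip_force is the grip in N (None keeps the last); returns when the fingers have stopped.
- ctrl.hold(seconds).
- solver.inverse_kinematics(position, orientation): joint angles nearest the present ones, or None.
- status.get_state(): the state.
- eyes.get_image(name): name is "scene" or "top" or "wrist"; returns a dict with "color" (480x640x3 uint8, blue, green, red), "depth" (480x640 float32, mm along the optical axis (not along the pixel's ray), 0 where there is no reading), "fx", "fy", "cx", "cy" (pixels), "k1" (the pictures are not rectified: a ray, as slopes to the right and down, at radius r is drawn at 1 + k1 r^2 times it, then the intrinsics apply), "xyz" and "attitude" of the camera in the world; the wrist camera has in their place "tool_from_camera" (4x4, takes a point from camera to tool coordinates, whose origin is the TCP and whose axes are the tool frame's). Camera axes: x right, y down, z forward; pixel columns grow to the right and rows downward; lengths in mm; the calibration is good to about 2 mm. A picture is of the moment at which its call begins: read the wrist's pose just before it.
A pose or a line that the arm cannot do raises ctrl.MotionError and nothing moves.
- job_done(): hands the job in, once; it reports no verdict.
The state is a dict: "clock": time; "q": joint angles; "qvel": joint speeds; "joint_efforts": joint torques, N m; "tool_pos": TCP position; "ee_rot": TCP orientation; "force": force on the tool from outside, world axes, zero at the start; "torque": the same for the moment, N m; "grip_width": finger opening in mm.
Only numpy, scipy, OpenCV 4.12 (cv2) and the standard library are available. Lean on these libraries where they do the work, as an engineer would, in place of code of your own. Each camera call takes 0.05 s, during which the arm holds its last target.

### The job

The test box has been left standing open: push the red thumb knob on the knuckle of its folding side stay until the stay unlocks, but not so far that the lid drops, then take the lid by its bar and lower it gently until it is fully shut and held in its catch. Never let the lid fall, leave the multimeter, marker, tape and mug alone, and let go at the end.

Things in the scene. Friction and masses are not known exactly. Their poses are not given: they have to be found in the camera images.
- test_box: Grey sheet-steel test box fixed to the table, 170 mm deep (x) by 200 mm wide (y) by 85 mm high, walls 6 mm, open on top with a heat sink and a white terminal strip inside. Origin: centre of its underside; x points from its front wall to the hinge at its back, y to its left as seen from the front, z up. Front wall at x = -85 mm.
- lid_hinge (a point): Centre of the lid's hinge axis, 85 mm behind the box origin in its x and 92 mm above the table; the axis is parallel to the box's y.
- lid (a joint): Angle by which the blue lid (170 mm deep, 200 wide, 10 thick, 0.4 to 0.8 kg) has been lowered: 0 as found, standing 1.13 rad above level on its locked stay; 1.13 fully shut, level, held by the catch. Nothing brakes the lid but the friction of the stay.
- bar (a point): Middle of the lid's round steel pull bar: 12 mm thick, 120 mm long, parallel to the hinge, 215 mm from the hinge axis and 45 mm (centre) beyond the lid's front edge, in the plane of the lid. 286 mm above the table as found, 92 mm when shut. It can turn between gripping pads as the lid swings.
- knob (a point): Middle of the red thumb knob on the knuckle of the steel folding stay at the right (-y) side of the box: a cylinder 16 mm thick and 46 mm long (end collar 19 mm) that points outward to the right. Its middle lies 146 mm right of the box's centre plane, 134 mm above the table as found. The stay's links lie nearer the lid, 113 to 122 mm right of the centre plane.
- stay_foot (a point): Lower pivot of the stay on the box's right side, 60 mm above the table. The lower link runs 80 mm from here to the knob, the upper link 80 mm from the knob to the lid's edge 120 mm from the hinge.
- catch_point (a point): Spring roller catch inside the front wall, left of the middle. The lid comes to rest on it about 0.09 rad before shut; a slow press of 4 to 9 N down at the bar takes the lid past it, and it then holds the lid shut.
- knuckle (a joint): Fold of the stay: 0 locked, 0.2 dead centre, broken from 0.3, 2.93 folded (lid shut). Pushing the knob to the back (box +x, a little down) with 4 to 12 N takes it past dead centre after about 8 mm. Friction then holds the lid up while the fold is under about 0.6 (knob moved 18 mm); beyond, a heavy lid folds the stay by itself and falls.
- multimeter: Black hand multimeter, 145 x 70 x 43 mm, loose at the left; origin in the middle of its underside. Bystander.
- marker_blue: Blue and white marker pen, 135 mm long, 15 mm thick, loose at the right; origin in the middle of its underside. Bystander.
- tape_yellow: Roll of yellow tape, 58 mm across and 19 mm high, loose at the left; origin in the middle of its underside. Bystander.
- mug: Striped mug, 86 mm across, 90 mm high, loose at the right rear; origin in the middle of its underside. Bystander.

How it is judged:
By the outcome, as a careful person would: the job done as asked, in the order asked, and still so for the second after the job is handed in, with the robot touching nothing.
It also fails if it takes over 72 s, if anything falls off the work surface, if the arm or the gripper's body presses on something with over 40 N, if the wrist force passes 120 N, or if a joint passes its speed limit or range.

## Working session

There is one attempt and no reset: what is moved stays moved. The work goes in short steps, each a Python script; the robot and the scene stay as the last script left them, time stands still between calls to the robot, and variables do not carry over. Pictures are saved under pics/ and viewed, and the job is handed in when it is done.

```bash
ls; mkdir -p pics; python3 - <<'E'
from cell import ctrl, eoat, solver, status, eyes
import cv2
print(status.get_state(), ctrl.tip_extent)
for n in ("scene","top"):
    im=eyes.get_image(n); cv2.imwrite(f"pics/{n}0.png",im["color"])
    print(n,{k:im[k] for k in im if k not in("color","depth")}, (im["depth"]>0).mean())
E
```

```text
pics
{'clock': 0.0, 'q': array([-1.28859965e+00,  4.80844890e-01,  1.59689368e+00,  1.62205160e-05,
        1.06509161e+00, -4.65931682e-02]), 'qvel': array([-7.21524097e-05, -7.72218714e-04, -7.48237358e-04,  1.76904927e-03,
        4.17392630e-04, -1.06580221e-03]), 'joint_efforts': array([ 7.12722962e-03, -9.50631881e+01, -4.30178833e+01,  4.74439021e-04,
        1.21046373e-02,  4.26532051e-05]), 'tool_pos': array([ 209.81858664, -614.8510994 ,  303.25648199]), 'ee_rot': array([ 0.96445842,  1.34797882, -0.96317087]), 'force': array([-0.30282122, -0.22469211,  0.10596343]), 'torque': array([-0.00498948, -0.07027332,  0.04091001]), 'grip_width': 85.91726206402431} 72.6
scene {'fx': 496.5393428148652, 'fy': 496.5393428148652, 'cx': 318.49024576456804, 'cy': 239.7327806929547, 'k1': -0.13418686345022635, 'xyz': array([ 37.94907892, 720.72915999, 996.25887293]), 'attitude': array([-0.76198799,  2.55572948, -1.12480259])} 0.9959407552083334
top {'fx': 477.9540676144267, 'fy': 477.9540676144267, 'cx': 319.78540222990586, 'cy': 242.70207230507935, 'k1': -0.1142441882433269, 'xyz': array([ 474.08492437,  -13.89017503, 1330.64443128]), 'attitude': array([-2.20420548,  2.1813518 , -0.07448324])} 0.9957942708333334
```

View pics/scene0.png

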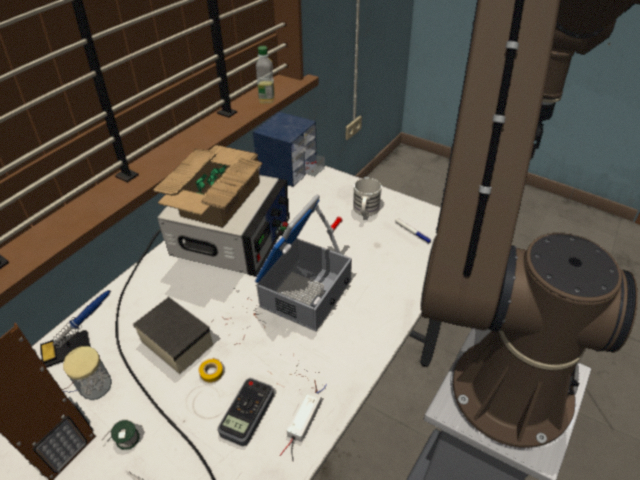

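View pics/top0.png

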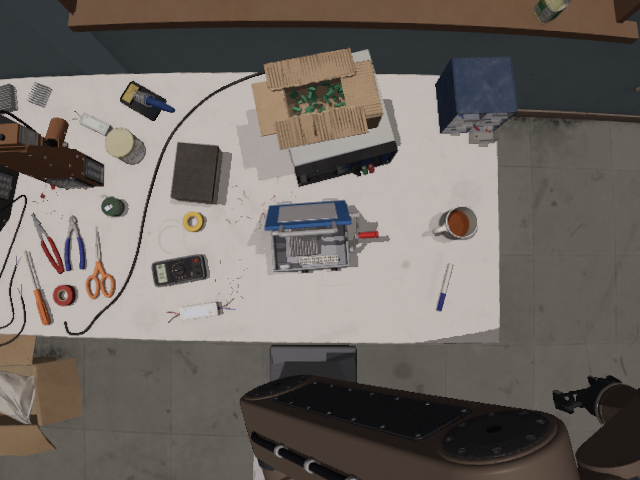

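The top view shows the box at about (310,240), the red knob at (370,235), the bar near (305,231), the mug at (458,222) and the marker at (445,287). The scene view shows the knob at (336,224). Next I'll measure these.

```bash
cat > h.py <<'E'
import numpy as np, cv2
from scipy.spatial.transform import Rotation as R
from cell import ctrl, eoat, solver, status, eyes
def rays(im,uv):
    K=np.array([[im["fx"],0,im["cx"]],[0,im["fy"],im["cy"]],[0,0,1]])
    d=np.array([im["k1"],0,0,0,0.])
    n=cv2.undistortPoints(np.asarray(uv,float).reshape(-1,1,2),K,d)[:,0]
    return np.c_[n,np.ones(len(n))]
def pose(im,st=None):
    if "xyz" in im: return R.from_rotvec(im["attitude"]).as_matrix(), np.array(im["xyz"])
    T=np.array(im["tool_from_camera"]); Rt=R.from_rotvec(st["ee_rot"]).as_matrix()
    return Rt@T[:3,:3], Rt@T[:3,3]+st["tool_pos"]
def on_plane(im,uv,z,st=None):
    M,c=pose(im,st); r=rays(im,uv)@M.T
    return c+r*((z-c[2])/r[:,2])[:,None]
def cloud(im,st=None):
    M,c=pose(im,st); v,u=np.mgrid[0:480,0:640]
    r=rays(im,np.c_[u.ravel(),v.ravel()])*im["depth"].reshape(-1,1)
    return (r@M.T+c).reshape(480,640,3)
E
python3 - <<'E'
from h import *
for n,(x0,y0,x1,y1) in (("top",(250,180,400,290)),("scene",(240,180,380,340))):
    im=eyes.get_image(n); c=im["color"]; P=cloud(im)
    hsv=cv2.cvtColor(c,cv2.COLOR_BGR2HSV)
    m=((hsv[...,0]<8)|(hsv[...,0]>172))&(hsv[...,1]>170)&(hsv[...,2]>90)
    k=np.zeros_like(m); k[y0:y1,x0:x1]=1; m&=k
    nl,lab,st,ce=cv2.connectedComponentsWithStats(m.astype(np.uint8))
    for i in range(1,nl):
        if st[i,4]>15: print(n,"red",st[i],ce[i],np.median(P[lab==i],0), on_plane(im,[ce[i]],140))
    s=4; cv2.imwrite(f"pics/{n}_crop.png",cv2.resize(c[y0:y1,x0:x1],None,fx=s,fy=s,interpolation=cv2.INTER_CUBIC))
    np.save(n+"_cloud.npy",P)
    b=(hsv[...,0]>95)&(hsv[...,0]<118)&(hsv[...,1]>150)&k
    Q=P[b]; Q=Q[(Q[:,2]>60)&(Q[:,2]<300)]
    print(n,"blue",len(Q),Q.min(0),Q.max(0))
E
```

```text
top red [359 232  19   6  98] [368.21428571 234.59183673] [ 568.69774349 -140.80578908  141.73645464] [[ 569.61461171 -141.61731364  140.        ]]
top blue 803 [571.25930214 -88.66059058 105.43641182] [658.50457296 109.03605968 254.21195258]
scene red [332 218   9  11  48] [336.02083333 222.70833333] [ 567.00125204 -137.76098225  141.62963583] [[ 567.85523931 -139.63275239  140.        ]]
scene blue 537 [ 568.16613538 -204.9775356    62.22194703] [791.61665235 116.19896374 248.51230996]
```

View pics/top_crop.png

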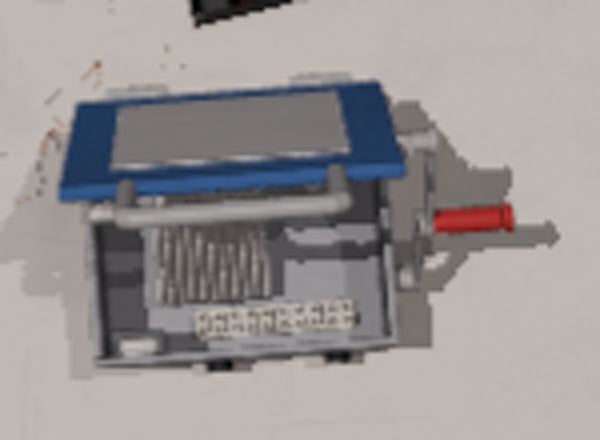

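View pics/scene_crop.png

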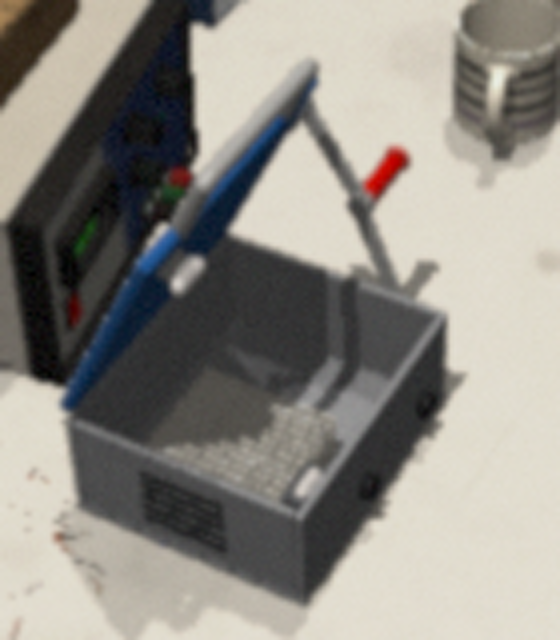

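The top crop shows the bar from (279.5,234) to (337.5,229), and the box front rim from (275,271) to (349,267). The knob points right. Now I'll fit the box frame.

```bash
python3 - <<'E'
from h import *
im=eyes.get_image("top"); P=np.load("top_cloud.npy")
sub=P[180:290,250:400].reshape(-1,3)
b=sub[(sub[:,2]>277)&(sub[:,2]<300)]
print("bar n",len(b),b.min(0),b.max(0))
vx,vy,x0,y0=cv2.fitLine(b[:,:2].astype(np.float32),cv2.DIST_HUBER,0,.01,.01).ravel()
print("bar dir",vx,vy,np.degrees(np.arctan2(-vx,vy)),"mid",(b.min(0)+b.max(0))/2)
print("bar plane", on_plane(im,[(279.5,234.25),(337.5,229.25)],286))
# rims
print("front rim", on_plane(im,[(275,271),(349,267.5)],85))
r=sub[(sub[:,2]>78)&(sub[:,2]<92)]
rect=cv2.minAreaRect(r[:,:2].astype(np.float32)); print("rim rect",rect, len(r), r.min(0), r.max(0))
k=sub[(sub[:,2]>128)&(sub[:,2]<150)&(sub[:,1]<-112)]
rk=cv2.minAreaRect(k[:,:2].astype(np.float32)); print("knob",rk,k.min(0),k.max(0))
# lid plane from blue+gray
l=sub[(sub[:,2]>110)&(sub[:,2]<245)&(sub[:,1]>-85)&(sub[:,0]>585)]
A=np.c_[l[:,:2],np.ones(len(l))]; s=np.linalg.lstsq(A,l[:,2],rcond=None)[0]
print("lid plane",s,np.degrees(np.arctan2(-s[1],-s[0])), len(l), np.arctan(np.hypot(*s[:2])))
# scene depth: front wall
Q=np.load("scene_cloud.npy")[180:340,240:380].reshape(-1,3)
r=Q[(Q[:,2]>80)&(Q[:,2]<90)]
print("scene rim",cv2.minAreaRect(r[:,:2].astype(np.float32)))
mm=P.reshape(-1,3)
for n,(a,bb,c,d) in dict(mug=(430,200,480,245),marker=(430,255,460,315)).items():
    q=P[bb:d,a:c].reshape(-1,3); q=q[q[:,2]>6]; print(n,q.min(0),q.max(0))
q=P[60:190,240:400].reshape(-1,3); q=q[q[:,2]>30]; print("scope",q.min(0),q.max(0))
E
```

```text
bar n 338 [552.26994032 -57.36510279 277.4762361 ] [576.85273332  72.17244884 297.16572967]
bar dir 0.08527432 -0.9963575 -175.10818 mid [564.56133682   7.40367302 287.32098288]
bar plane [[556.55789253  68.75385387 286.        ]
 [568.91812012 -58.35465737 286.        ]]
front rim [[476.34308745  94.94231453  85.        ]
 [487.47107612 -97.69850099  85.        ]]
rim rect ((600.65478515625, 2.7350234985351562), (233.45144653320312, 215.7217559814453), 4.833741664886475) 457 [ 476.28292497 -110.53940252   78.02914447] [717.46622997 107.2813776   91.94800942]
knob ((571.4521484375, -138.3659210205078), (18.203577041625977, 51.44426345825195), 3.6707029342651367) [ 560.77221135 -163.97766697  131.98848519] [ 582.09799049 -112.83444144  149.08951836]
lid plane [-2.06883827e+00 -1.71706043e-01  1.46154875e+03] 4.744467092001277 1525 1.1218900710596413
scene rim ((639.5079956054688, -154.40267944335938), (278.0611572265625, 555.8969116210938), 8.128968238830566)
mug [ 474.08492437 -471.7924916     6.02418945] [ 682.44020566  -13.89017503 1330.64443128]
marker [ 363.79155362 -408.91403008    6.02670282] [ 519.96558119  -13.89017503 1330.64443128]
scope [ 474.08492437 -215.33500753   30.07886721] [1037.86724619  144.7745002  1330.64443128]
```

```bash
cat >> h.py <<'E'
YAW=np.radians(4.7); XB=np.array([np.cos(YAW),np.sin(YAW),0]); YB=np.array([-np.sin(YAW),np.cos(YAW),0]); ZB=np.array([0,0,1.])
C=np.array([568.5,5.7,0])
def W(x,y,z): return C+x*XB+y*YB+z*ZB
def frame(x,z):
    x=x/np.linalg.norm(x); z=z-x*(x@z); z/=np.linalg.norm(z)
    return R.from_matrix(np.c_[x,np.cross(z,x),z]).as_rotvec()
foot=np.array([-41.1,60.])
def lidpt(a,r): t=1.13-a; return np.array([85-r*np.cos(t),92+r*np.sin(t)])
def knob(a):
    p=lidpt(a,120); v=p-foot; d=np.hypot(*v); h=np.sqrt(max(0,6400-d*d/4)); n=np.array([v[1],-v[0]])/d
    return (p+foot)/2+n*h, 2*np.arccos(min(1,d/160))+.2
TH=np.radians(28); DK=np.cos(TH)*XB-np.sin(TH)*ZB   # push direction
E
python3 - <<'E'
from h import *
k0=np.array([-10.7,134])
for a in np.linspace(0,.08,9):
    k,f=knob(a); print(round(a,3),k.round(1),f.round(2),(k-k0).round(1),np.hypot(*(k-k0)).round(1), lidpt(a,215).round(1))
for th in (0,10,20,28,40,60,90):
    t=np.radians(th); d=np.cos(t)*XB-np.sin(t)*ZB
    for s in (1,-1):
        q=[solver.inverse_kinematics(W(-10.7,-148,134)-d*L,frame(d,s*YB)) for L in (130,80,60)]
        print(th,s,[None if x is None else x.round(2) for x in q])
for s in (1,-1):
  for a in (0,.3,.6,.9,1.13):
    p=lidpt(a,215); 
    for dz in (54,140):
      q=solver.inverse_kinematics(W(p[0],0,p[1]+dz),frame(-ZB,s*XB)); print(s,a,dz,None if q is None else q.round(2))
E
```

```text
0.0 [  3.2 126.6] 0.39 [13.9 -7.4] 15.7 [ -6.7 286.4]
0.01 [  6.2 124.5] 0.49 [16.9 -9.5] 19.3 [ -8.7 285.5]
0.02 [  8.2 123. ] 0.57 [ 18.9 -11. ] 21.9 [-10.6 284.6]
0.03 [  9.9 121.7] 0.63 [ 20.6 -12.3] 24.0 [-12.5 283.6]
0.04 [ 11.2 120.5] 0.68 [ 21.9 -13.5] 25.7 [-14.4 282.6]
0.05 [ 12.4 119.5] 0.73 [ 23.1 -14.5] 27.3 [-16.3 281.6]
0.06 [ 13.5 118.5] 0.78 [ 24.2 -15.5] 28.7 [-18.2 280.6]
0.07 [ 14.4 117.6] 0.82 [ 25.1 -16.4] 30.0 [-20.1 279.6]
0.08 [ 15.3 116.7] 0.86 [ 26.  -17.3] 31.2 [-22.  278.5]
0 1 [array([-1.03,  1.45,  2.58,  1.87,  1.92,  0.73]), array([-0.85,  1.37,  2.52,  2.07,  1.99,  0.93]), array([-0.79,  1.34,  2.5 ,  2.14,  1.99,  1.  ])]
0 -1 [array([-1.03,  1.45,  2.58,  1.87,  1.92, -2.41]), array([-0.85,  1.37,  2.52,  2.07,  1.99, -2.22]), array([-0.79,  1.34,  2.5 ,  2.14,  1.99, -2.14])]
10 1 [array([-1.  ,  1.27,  2.67,  2.04,  1.78,  0.87]), array([-0.83,  1.2 ,  2.59,  2.21,  1.8 ,  1.06]), array([-0.78,  1.18,  2.56,  2.27,  1.79,  1.12])]
10 -1 [array([-1.  ,  1.27,  2.67,  2.04,  1.78, -2.27]), array([-0.83,  1.2 ,  2.59,  2.21,  1.8 , -2.09]), array([
[... 1429 characters left out ...]
  0.  ,  0.82,  1.19]), array([-0.3 ,  0.53,  1.84,  0.  ,  0.77,  1.19])]
1 0 54 [-0.04  0.32  1.76 -0.    1.06 -0.13]
1 0 140 [-0.04  0.25  1.64 -0.    1.25 -0.13]
1 0.3 54 [-0.06  0.28  1.91 -0.    0.94 -0.14]
1 0.3 140 [-0.06  0.2   1.8  -0.    1.15 -0.14]
1 0.6 54 [-0.07  0.29  2.05 -0.    0.79 -0.15]
1 0.6 140 [-0.07  0.18  1.95 -0.    1.01 -0.15]
1 0.9 54 [-0.08  0.36  2.16 -0.    0.62 -0.16]
1 0.9 140 [-0.08  0.22  2.07 -0.    0.85 -0.16]
1 1.13 54 [-0.08  0.45  2.21 -0.    0.48 -0.16]
1 1.13 140 [-0.08  0.29  2.14 -0.    0.71 -0.16]
-1 0 54 None
-1 0 140 None
-1 0.3 54 None
-1 0.3 140 None
-1 0.6 54 None
-1 0.6 140 None
-1 0.9 54 None
-1 0.9 140 None
-1 1.13 54 None
-1 1.13 140 None
```

```bash
cat >> h.py <<'E'
LEAN=np.radians(15); DP=np.sin(LEAN)*YB-np.cos(LEAN)*ZB
OP=frame(DP,XB)
def tcp_for_push(xb,yb,z):   # point on tool centreline 56 ahead of TCP
    return W(xb,yb,z)-56*DP
E
python3 - <<'E'
from h import *
for x in (-75,-45,-20): 
    print(solver.inverse_kinematics(tcp_for_push(x,-150,134),OP))
eoat.grip(0,30)
p=tcp_for_push(-75,-150,175); print(p)
ctrl.move_pose(p,OP)
s=status.get_state(); print(s["clock"],s["tool_pos"],s["grip_width"],s["force"])
ctrl.move_linear(tcp_for_push(-60,-150,134),feed=80)
s=status.get_state(); print(s["clock"],s["tool_pos"],s["force"])
for n,(x0,y0,x1,y1) in (("top",(250,180,400,290)),("scene",(240,180,380,340))):
    im=eyes.get_image(n); cv2.imwrite(f"pics/{n}_pre.png",cv2.resize(im["color"][y0:y1,x0:x1],None,fx=4,fy=4))
s=status.get_state(); im=eyes.get_image("wrist"); cv2.imwrite("pics/w_pre.png",im["color"])
E
```

```text
[-0.49302833  0.52529886  1.90047721  0.2854507   0.8808831  -0.77564547]
[-0.46548849  0.55414944  1.83918305  0.28441157  0.90684487 -0.74128462]
[-0.44431746  0.5789086   1.78642683  0.28300847  0.92963068 -0.71375648]
[ 507.23057809 -164.38612543  229.09184627]
3.0167 [ 507.25915932 -165.25077343  229.22547056] 0.29825414432493885 [-0.14277386  0.39579218  0.67106087]
3.7083 [ 522.16428743 -163.05880676  187.88512975] [-0.46100137  0.14482343  0.23732525]
```

View pics/top_pre.png

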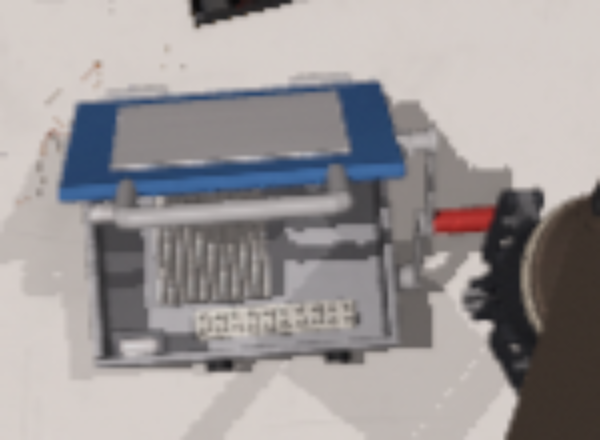

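View pics/scene_pre.png

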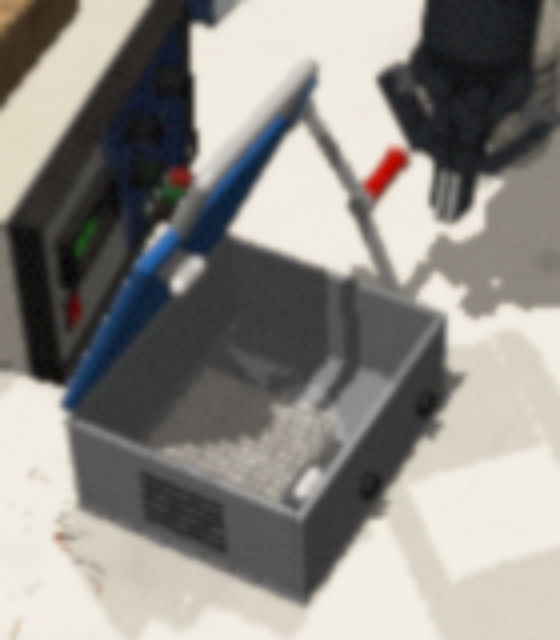

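View pics/w_pre.png

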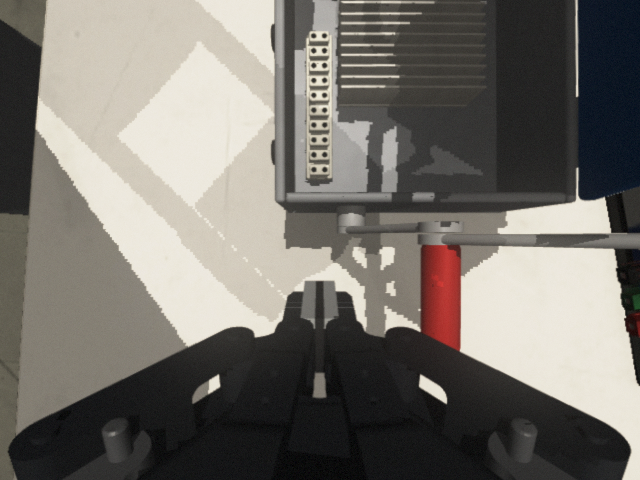

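The wrist view shows the closed fingertips at (320,290) with the knob just ahead at (440,290). The finger linkages bulge out in the jaw direction at (430,335). I'll measure that bulge from the depth before pushing.

```bash
python3 - <<'E'
from h import *
im=eyes.get_image("wrist"); T=np.array(im["tool_from_camera"])
v,u=np.mgrid[0:480,0:640]
r=rays(im,np.c_[u.ravel(),v.ravel()])*im["depth"].reshape(-1,1)
p=r@T[:3,:3].T+T[:3,3]
p=p[(im["depth"].ravel()>0)&(np.abs(p[:,1])<40)&(p[:,0]<85)]
for x in range(0,85,6):
    q=p[(p[:,0]>=x)&(p[:,0]<x+6)]
    if len(q): print(x,len(q),q.min(0).round(),q.max(0).round())
P=cloud(im,status.get_state()).reshape(480,640,3)
c=im["color"].astype(int); m=(c[...,2]>120)&(c[...,0]<60)&(c[...,1]<60); m[:,500:]=0
q=P[m]; print("knob",len(q),np.median(q,0),q.min(0),q.max(0))
b=(q-C)@np.c_[XB,YB,ZB]; print(np.percentile(b,[1,50,99],axis=0).round(1))
E
```

```text
0 6042 [  0.  -8. -50.] [ 6. 18. 52.]
6 3281 [  6.  -9. -46.] [12. 18. 48.]
12 5230 [ 12.  -9. -41.] [18. 13. 42.]
18 3042 [ 18. -11. -36.] [24. 40. 73.]
24 1932 [ 24. -12. -33.] [30. 40. 72.]
30 1027 [ 30. -11. -20.] [36. 40. 68.]
36 635 [ 36. -12. -12.] [42. 40. 64.]
42 948 [ 42. -10. -13.] [48. 39. 60.]
48 2541 [ 48. -11. -13.] [54. 37. 58.]
54 2673 [ 54.  -6. -13.] [60. 40. 58.]
60 721 [ 60.   6. -13.] [66. 39. 59.]
66 128 [66.  6. -9.] [72. 38. 43.]
72 82 [72. 31. 37.] [78. 36. 42.]
78 72 [78. 29. 36.] [84. 34. 40.]
84 20 [84. 28. 35.] [85. 33. 40.]
knob 2869 [ 569.44925933 -135.58709509  140.76164775] [ 519.08721159 -156.05459074  136.49797153] [ 578.70383004 -115.12472624  273.54645478]
[[ -15.9 -159.9  137.9]
 [ -10.6 -140.9  140.8]
 [  -3.4 -120.9  142.7]]
```

The fingers are straight, within ±13 mm, from 36 mm to the tip, so the knob clears the bulge. The knob is at x_box −10.6, which matches the prediction of −10.7. I'll approach and push.

```bash
python3 - <<'E'
from h import *
def bx(s): return ((s["tool_pos"]+56*DP-C)@np.c_[XB,YB,ZB]).round(2)
ctrl.hold(.3); s=status.get_state(); f0=s["force"]; print(bx(s),f0.round(2))
ctrl.move_linear(tcp_for_push(-38,-150,134),feed=40)
hit=ctrl.move_linear(tcp_for_push(-24,-150,134),feed=8,guard=2.0)
ctrl.hold(.2); s=status.get_state(); print("contact",hit,bx(s),(s["force"]-f0).round(2),s["clock"])
E
```

```text
[ -59.97 -150.01  134.16] [-0.33 -0.18 -1.29]
contact True [ -31.78 -149.74  133.41] [0.26 0.43 1.14] 6.0583
```

```bash
python3 - <<'E'
from h import *
def bx(s): return ((s["tool_pos"]+56*DP-C)@np.c_[XB,YB,ZB]).round(2)
B=np.c_[XB,YB,ZB]
x0=-32.
for d in (2,4,6,8,9,10,11):   # x displacement along box x
    g=ctrl.move_linear(tcp_for_push(x0+d,-150,134-.53*d),feed=10,guard=22)
    s=status.get_state(); print(d,g,bx(s),(s["force"]@B).round(2),round(s["clock"],2))
    if g: break
E
```

```text
2 False [ -30.18 -149.84  132.84] [-2.35  1.65  1.02] 6.39
4 False [ -27.91 -149.99  131.83] [-2.03  0.42  1.65] 6.77
6 False [ -25.85 -150.04  130.79] [-1.9   0.83  0.65] 7.14
8 False [ -23.86 -150.07  129.72] [-1.39  0.38 -0.16] 7.52
9 False [ -22.93 -150.03  129.2 ] [-1.95  0.89  1.32] 7.78
10 False [ -21.92 -150.01  128.68] [-1.26 -0.34  1.66] 8.05
11 False [ -20.92 -150.    128.1 ] [-2.22 -0.82  1.78] 8.32
```

```bash
cat >> h.py <<'E'
def look(tag):
    for n,(x0,y0,x1,y1) in (("top",(250,180,400,290)),("scene",(240,180,380,340))):
        im=eyes.get_image(n); cv2.imwrite(f"pics/{n}_{tag}.png",cv2.resize(im["color"][y0:y1,x0:x1],None,fx=4,fy=4))
    s=status.get_state(); im=eyes.get_image("wrist"); cv2.imwrite(f"pics/w_{tag}.png",im["color"])
    P=cloud(im,s); c=im["color"].astype(int); m=(c[...,2]>120)&(c[...,0]<60)&(c[...,1]<60)
    b=(P[m]-C)@np.c_[XB,YB,ZB]; b=b[(abs(b[:,1]+140)<30)&(abs(b[:,2]-135)<20)]
    print("knob box",len(b),np.percentile(b,[2,50,98],axis=0).round(1).tolist() if len(b) else None)
E
python3 -c "
from h import *
look('p1')"
```

```text
knob box 2533 [[-5.1, -153.2, 132.4], [0.2, -138.4, 135.4], [7.4, -121.9, 137.1]]
```

View pics/w_p1.png

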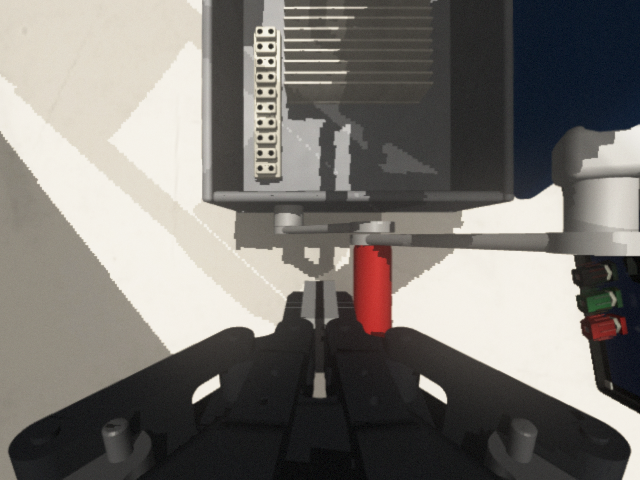

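View pics/scene_p1.png

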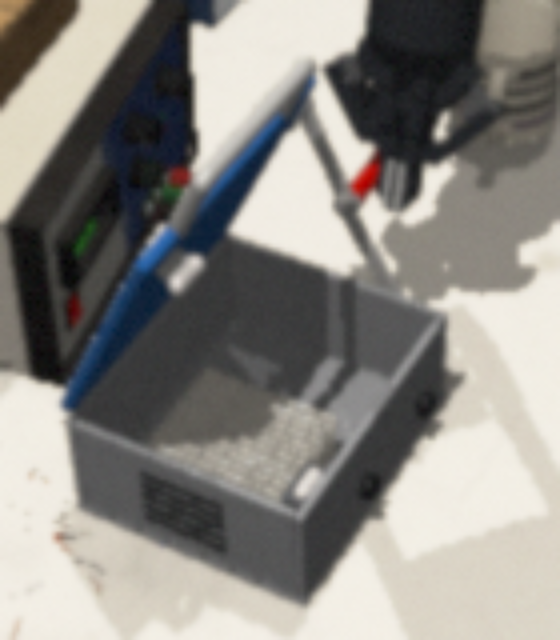

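The knob has moved 10.8 mm back and 5.4 mm down, and the lid is still up. It's past dead centre (fold about 0.3), so I'll go slightly further, then back off.

```bash
python3 - <<'E'
from h import *
B=np.c_[XB,YB,ZB]
x0=-32.
for d in (12.2,13.5):
    g=ctrl.move_linear(tcp_for_push(x0+d,-150,134-.54*d),feed=6,guard=15)
    s=status.get_state(); print(d,g,(s["force"]@B).round(2),round(s["clock"],2))
look('p2')
ctrl.move_linear(tcp_for_push(x0-10,-150,134),feed=60)
ctrl.move_linear(tcp_for_push(x0-40,-150,150),feed=100)
look('p3'); print(status.get_state()["clock"])
im=eyes.get_image("top"); P=cloud(im)[180:290,250:400].reshape(-1,3)
b=P[(P[:,2]>277)&(P[:,2]<300)&(abs(P[:,1])<85)]
bb=(b-C)@B; print("bar",np.percentile(bb,[2,50,98],axis=0).round(1).tolist())
E
```

```text
12.2 False [-2.28 -0.3   1.54] 8.85
13.5 False [-2.48 -0.85  1.03] 9.25
knob box 2390 [[-2.6, -153.2, 130.7], [2.6, -139.4, 133.9], [10.0, -122.2, 135.6]]
knob box 1951 [[-3.3, -169.1, 130.2], [0.0, -144.8, 133.6], [8.5, -122.1, 136.2]]
10.6
bar [[-12.2, -60.4, 282.2], [-6.5, 2.1, 291.4], [1.7, 64.6, 296.7]]
```

View pics/w_p3.png

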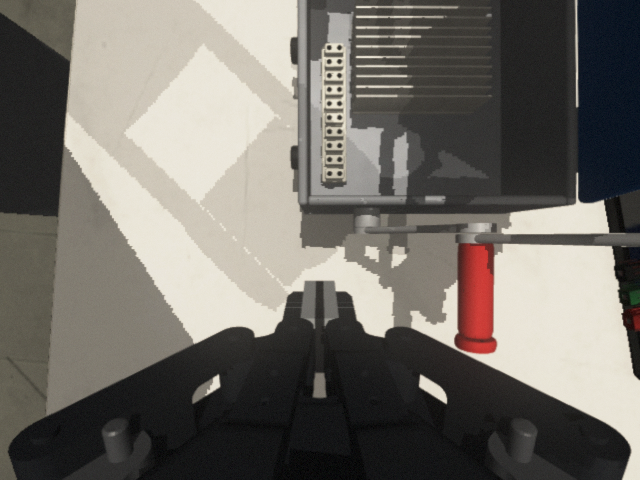

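View pics/scene_p3.png

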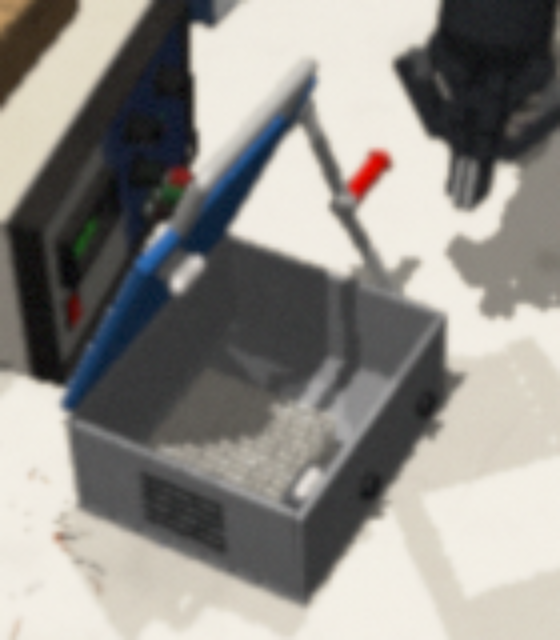

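The knob holds at x_box about +2.6 and has dropped 7.2 mm, which is a fold of about 0.39. The lid is unmoved with the bar at (−6.5, 2, ~286) in the box frame, so I'll take the bar.

```bash
cat >> h.py <<'E'
OG=frame(-ZB,XB)
def g(a,dx=0,dz=0,y=2.): p=lidpt(a,215); return W(p[0]+dx,y,p[1]+54+dz)
E
python3 - <<'E'
from h import *
B=np.c_[XB,YB,ZB]
ctrl.move_linear(tcp_for_push(-80,-150,345),feed=250)
eoat.grip(44,30)
ctrl.move_pose(g(0,dz=75),OG)
s=status.get_state(); print(s["clock"],s["tool_pos"],s["grip_width"],s["force"].round(2))
im=eyes.get_image("wrist"); cv2.imwrite("pics/w_bar.png",im["color"])
P=cloud(im,s).reshape(-1,3); b=(P-C)@B; b=b[(b[:,2]>275)&(b[:,2]<298)&(abs(b[:,1])<50)&(abs(b[:,0])<25)]
print("bar",len(b),np.percentile(b,[2,50,98],axis=0).round(1).tolist())
E
```

```text
12.825 [561.53531782   7.70536327 415.47016372] 44.21002881973005 [ 0.08 -0.9   0.4 ]
bar 3028 [[-11.4, -47.7, 287.4], [-5.6, 4.7, 291.4], [0.1, 48.3, 293.2]]
```

View pics/w_bar.png

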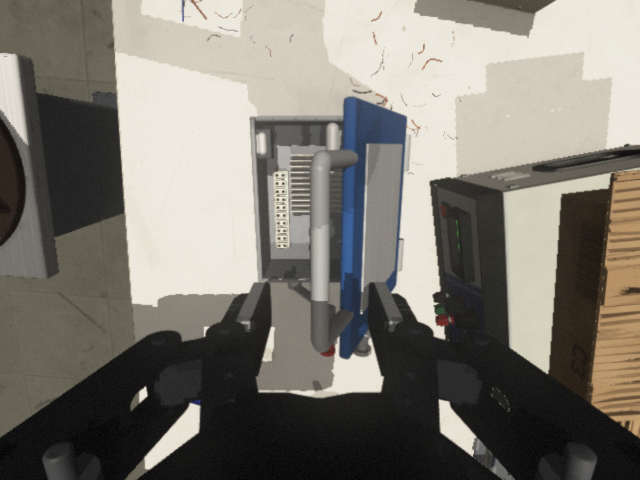

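The bar sits centred between the jaws at (320,240), with the wrist depth giving x_box −5.7 and a centre height of 286. I'll descend and grip.

```bash
python3 - <<'E'
from h import *
B=np.c_[XB,YB,ZB]
h=ctrl.move_linear(g(0,dx=.8,dz=30),feed=100)
h=ctrl.move_linear(g(0,dx=.8),feed=40,guard=6)
s=status.get_state(); print(h,s["clock"],s["tool_pos"],(s["force"]@B).round(2))
if not h:
    eoat.grip(24,30); s=status.get_state(); print(s["grip_width"],(s["force"]@B).round(2))
    eoat.grip(0,30); ctrl.hold(.2)
    s=status.get_state(); print(s["clock"],s["grip_width"],(s["force"]@B).round(2))
look('g1')
E
```

```text
False 14.375 [562.56241371   7.22856477 340.63370943] [ 0.56  0.57 -0.32]
23.434369047050392 [-0.39  0.66  0.19]
15.1667 10.839733398476621 [-5.   -0.87  5.03]
knob box 0 None
```

View pics/scene_g1.png

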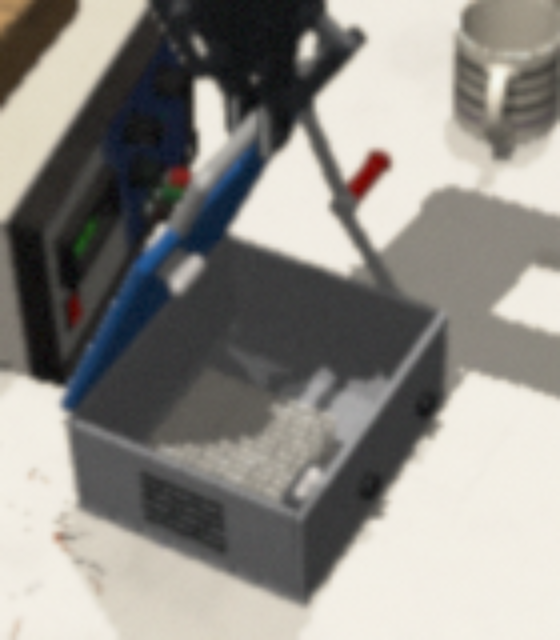

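Gripped (width 11 mm, bar 12 mm). I'll lower along the arc while watching the force.

```bash
cat > low.py <<'E'
import sys
from h import *
B=np.c_[XB,YB,ZB]
a0,a1,n,feed=map(float,sys.argv[1:5])
for a in np.linspace(a0,a1,int(n)+1)[1:]:
    hit=ctrl.move_linear(g(a,dx=.8),feed=feed,guard=35)
    s=status.get_state(); t=((s["tool_pos"]-C)@B)-[0,0,54]
    print(round(a,3),hit,t.round(1),"r",np.hypot(t[0]-85,t[2]-92).round(1),(s["force"]@B).round(1),s["grip_width"].round(1),round(s["clock"],1))
    if hit or np.linalg.norm(s["force"])>40: print("STOP"); break
E
python3 low.py 0 .24 6 25
```

```text
Traceback (most recent call last):
  File "low.py", line 8, in <module>
    print(round(a,3),hit,t.round(1),"r",np.hypot(t[0]-85,t[2]-92).round(1),(s["force"]@B).round(1),s["grip_width"].round(1),round(s["clock"],1))
                                                                                                   ^^^^^^^^^^^^^^^^^^^^^
AttributeError: 'float' object has no attribute 'round'
```

```bash
sed -i 's/s\["grip_width"\].round(1)/round(s["grip_width"],1)/' low.py; python3 low.py 0.04 .24 5 25
```

```text
0.08 False [-20.8   2.  278.9] r 214.7 [-1.5 -0.3  5.5] 11.1 16.3
0.12 False [-28.3   2.  274.2] r 214.6 [-0.9 -0.7  5.2] 10.7 16.8
0.16 False [-35.8   2.  269.1] r 214.4 [ 0.9 -0.8 -3.2] 11.2 17.3
0.2 False [-43.    2.  264.1] r 214.5 [-0.2 -1.1 -4.5] 11.0 17.8
0.24 False [-49.9   2.  258.8] r 214.5 [-0.5 -3.  -3.5] 10.9 18.3
```

Forces are small. I'll continue down to just above the catch.

```bash
python3 low.py .24 1.0 16 40; python3 -c "
from h import *
look('l1')"
```

```text
0.288 False [-57.5   2.  252.2] r 214.4 [-0.  -1.6 -4.2] 11.0 18.7
0.335 False [-65.1   2.  245.2] r 214.5 [-0.1 -2.5 -3.8] 11.0 19.1
0.382 False [-72.2   2.  237.9] r 214.5 [-1.4 -2.4 -3.1] 10.8 19.5
0.43 False [-78.7   2.  230.4] r 214.4 [-0.9 -1.1 -2. ] 10.6 19.9
0.478 False [-85.3   2.  222.4] r 214.5 [-4.  -1.6 -1.7] 11.1 20.3
0.525 False [-91.1   2.  214.3] r 214.4 [-2.6 -2.1 -1. ] 11.1 20.7
0.572 False [-96.6   2.  205.7] r 214.3 [-2.6 -1.8 -0.8] 10.7 21.1
0.62 False [-101.9    2.   196.9] r 214.4 [-3.7 -1.3 -1.3] 10.8 21.5
0.668 False [-106.6    2.   188. ] r 214.3 [-5.  -1.3 -0.6] 10.7 21.9
0.715 False [-110.9    2.   178.8] r 214.3 [-4.2 -0.9 -0.8] 10.8 22.4
0.762 False [-114.8    2.   169.4] r 214.3 [-4.1 -1.1 -2.2] 10.8 22.8
0.81 False [-118.3    2.   159.8] r 214.3 [-6.2 -1.4 -0.6] 11.1 23.2
0.858 False [-121.3    2.   150.1] r 214.3 [-5.6 -1.5 -0.9] 11.0 23.6
0.905 False [-123.9    2.   140.2] r 214.4 [-6.6 -2.6 -1.2] 11.0 24.0
0.952 False [-126.     2.   130.1] r 214.4 [-6.6 -2.3 -1.8] 10.9 24.4
1.0 False [-127.7    2.   119.9] r 214.5 [-8.  -1.7 -2. ] 10.9 24.8
knob box 0 None
```

View pics/scene_l1.png

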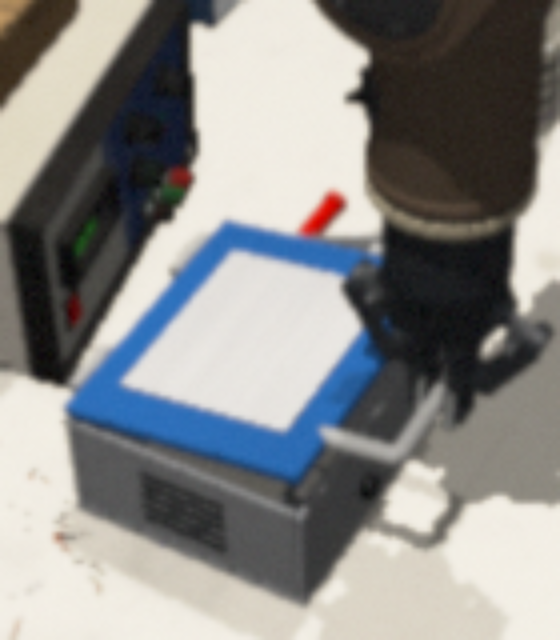

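The lid is nearly down, with the stay folded and the bar held. Now a slow press through the catch.

```bash
python3 - <<'E'
from h import *
B=np.c_[XB,YB,ZB]
for a,dz in [(1.03,0),(1.05,0),(1.07,0),(1.09,0),(1.11,0),(1.13,0),(1.13,-1.5)]:
    hit=ctrl.move_linear(g(a,dx=0,dz=dz),feed=8,guard=18)
    s=status.get_state(); t=((s["tool_pos"]-C)@B)-[0,0,54]
    print(a,hit,t.round(1),(s["force"]@B).round(1),round(s["grip_width"],1),round(s["clock"],1))
    if hit: break
look('l2')
E
```

```text
1.03 False [-128.6    2.   113.9] [-4.8 -1.4  0.4] 10.8 25.9
1.05 False [-129.1    2.   109.5] [-6.  -2.2 -0. ] 10.8 26.6
1.07 True [-129.3    2.   107.3] [-2.5  0.4 15.4] 10.8 27.0
knob box 0 None
```

View pics/scene_l2.png

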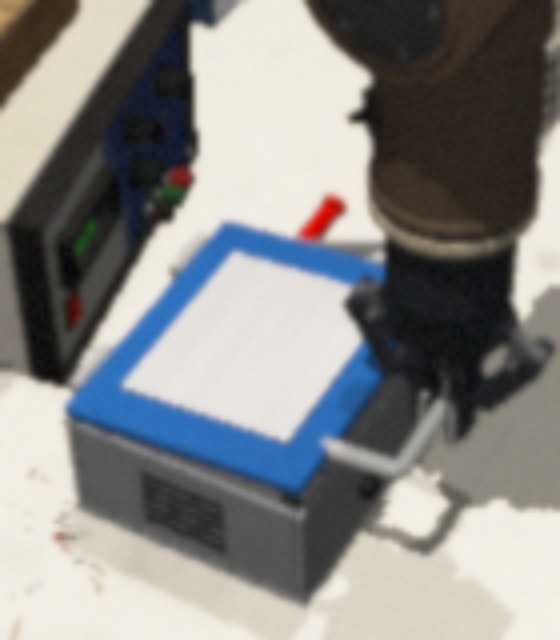

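The lid has met the catch: bar z is about 107–110, against 111 expected. I'll let the force settle, then press slowly.

```bash
python3 - <<'E'
from h import *
B=np.c_[XB,YB,ZB]
ctrl.hold(.3)
s=status.get_state(); print(((s["tool_pos"]-C)@B-[0,0,54]).round(2),(s["force"]@B).round(1))
z=s["tool_pos"][2]-146+92-92
for i in range(6):
    z-=.7
    a=1.13-np.arcsin(max(0,z)/215)
    hit=ctrl.move_linear(g(a),feed=4,guard=15); ctrl.hold(.1)
    s=status.get_state(); print(round(a,3),hit,((s["tool_pos"]-C)@B-[0,0,54]).round(2),(s["force"]@B).round(1),round(s["clock"],1))
    if hit or s["force"][2]>25: break
E
```

```text
[-129.29    1.95  107.36] [-2.4 -0.3 13.1]
1.062 False [-129.09    1.99  107.45] [-5.9 -1.3 12.9] 28.1
1.065 False [-129.17    1.99  106.57] [-6.5 -1.7  7.8] 28.5
1.068 False [-129.18    1.97  106.13] [-8.3 -1.9 16.9] 28.9
1.072 False [-129.28    1.98  105.16] [-6.4 -2.1  6.2] 29.4
1.075 False [-129.36    1.96  104.27] [-6.4 -1.5  0.1] 29.8
1.078 False [-129.33    1.98  103.82] [-6.7 -1.2  8.9] 30.2
```

```bash
python3 - <<'E'
from h import *
B=np.c_[XB,YB,ZB]
s=status.get_state(); im=eyes.get_image("wrist"); cv2.imwrite("pics/w_l3.png",im["color"])
for n,P in (("wrist",cloud(im,s)),("scene",cloud(eyes.get_image("scene")))):
    b=(P.reshape(-1,3)-C)@B
    l=b[(b[:,0]>-70)&(b[:,0]<70)&(abs(b[:,1])<90)&(b[:,2]>85)&(b[:,2]<130)]
    if len(l)>50:
        sl=np.linalg.lstsq(np.c_[l[:,0],l[:,1],np.ones(len(l))],l[:,2],rcond=None)[0]; print(n,len(l),sl.round(4),"z at -85",(sl[2]-85*sl[0]).round(1),"z at 85",(sl[2]+85*sl[0]).round(1))
    q=b[(b[:,0]>-145)&(b[:,0]<-115)&(abs(b[:,1])<70)&(abs(b[:,1])>30)&(b[:,2]>80)&(b[:,2]<125)]
    print(n,"bar",len(q),np.percentile(q,[5,50,95],axis=0).round(1).tolist() if len(q) else 0)
E
```

```text
wrist 49231 [-6.160000e-02 -7.100000e-03  1.047849e+02] z at -85 110.0 z at 85 99.6
wrist bar 4250 [[-133.8, 32.4, 109.3], [-127.1, 53.0, 112.5], [-117.1, 66.0, 114.1]]
scene 2452 [-7.490000e-02 -2.100000e-03  1.051264e+02] z at -85 111.5 z at 85 98.8
scene bar 93 [[-135.3, 31.7, 106.8], [-129.2, 54.7, 112.2], [-116.6, 68.2, 115.9]]
```

View pics/w_l3.png

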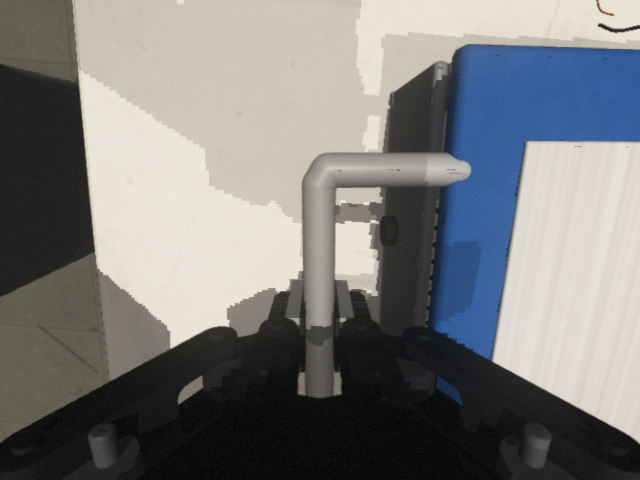

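The wrist view shows the bar held at (320,300). Depth puts its centre at about 107.5 mm while the grasp point is at 103.8 mm, so the bar slid about 4 mm in the pads against the catch. I'll grip harder and press on slowly.

```bash
cat > press.py <<'E'
import sys
from h import *
B=np.c_[XB,YB,ZB]
s=status.get_state(); z=s["tool_pos"][2]-54
for i in range(int(sys.argv[1])):
    z-=1.
    x=-130+ (z-92)**2/430.
    hit=ctrl.move_linear(W(x,2,z+54),feed=4,guard=20)
    s=status.get_state(); im=eyes.get_image("wrist"); b=(cloud(im,s).reshape(-1,3)-C)@B
    q=b[(b[:,0]>-145)&(b[:,0]<-115)&(b[:,1]<60)&(b[:,1]>30)&(b[:,2]>80)&(b[:,2]<125)]
    bar=np.percentile(q[:,2],90)-6 
    print(round(z,1),hit,((s["tool_pos"]-C)@B-[0,0,54]).round(1),"bar",round(bar,1),(s["force"]@B).round(1),round(s["grip_width"],1),round(s["clock"],1))
    if hit or s["force"][2]>30: break
E
python3 - <<'E'
from h import *
eoat.grip(0,90); s=status.get_state(); print(s["grip_width"],s["force"],s["clock"])
E
python3 press.py 5
```

```text
9.592969810456154 [-6.28956884 -2.32702269 10.82617224] 30.525
102.9 False [-129.4    2.   103.5] bar 107.4 [-8.2 -0.9  8.2] 9.4 30.8
101.9 False [-129.4    2.   102.6] bar 106.5 [-7.5 -1.7 10.1] 9.6 31.2
100.9 False [-129.5    2.   101.4] bar 105.3 [-6.2 -0.9 -1.8] 9.6 31.7
99.9 False [-129.6    2.   100.3] bar 104.2 [-6.5 -1.5  4.9] 9.3 32.1
98.9 False [-129.6    2.    99.2] bar 103.1 [-5.7 -1.5  5.8] 9.3 32.6
```

Good: the bar now tracks the tool without slip. Continuing.

```bash
python3 press.py 14
```

```text
98.3 False [-129.6    2.    98.7] bar 102.5 [-5.7 -3.   4.9] 9.3 32.9
97.3 False [-129.7    2.    97.6] bar 101.4 [-7.1 -1.9  0.5] 9.3 33.4
96.3 False [-129.7    2.    96.5] bar 100.4 [-4.8 -2.  -1.2] 9.4 33.8
95.3 False [-129.8    2.    95.5] bar 99.3 [-5.3 -1.  -5.1] 9.4 34.3
94.3 False [-129.8    2.    94.5] bar 98.4 [-6.5 -1.4 -2.1] 9.1 34.7
93.3 False [-129.8    2.    93.3] bar 97.2 [-4.5 -2.4 -9.2] 9.5 35.2
92.3 False [-129.9    2.    92.3] bar 96.2 [ -3.2  -2.6 -11. ] 9.3 35.6
91.3 False [-129.9    2.    91.3] bar 95.1 [-2.9 -1.8 -7.6] 9.3 36.1
90.3 False [-129.9    2.    90.4] bar 94.2 [-3.9 -1.3 -0.9] 9.6 36.5
89.3 False [-129.9    2.    89.3] bar 93.1 [-3.4 -2.7 -2.3] 9.3 37.0
88.3 False [-129.9    2.    88.3] bar 92.2 [-3.1 -2.5  1.4] 9.4 37.4
87.3 True [-129.9    1.9   87.9] bar 91.9 [-3.7 -0.3 13.9] 9.6 37.7
```

The catch pulled the lid down (negative z force) and it then hit a hard stop at bar z 91.9, so it's shut. I'll release and retreat.

```bash
python3 - <<'E'
from h import *
B=np.c_[XB,YB,ZB]
eoat.grip(32,30); s=status.get_state(); print(s["grip_width"],(s["force"]@B).round(1),s["tool_pos"])
ctrl.move_linear(s["tool_pos"]+[0,0,60],feed=60,guard=12)
s=status.get_state(); ctrl.move_linear(s["tool_pos"]+[0,0,120],feed=150)
s=status.get_state(); print(s["clock"],s["tool_pos"],(s["force"]@B).round(1))
P=cloud(eyes.get_image("scene")); s=status.get_state(); im=eyes.get_image("wrist"); cv2.imwrite("pics/w_end.png",im["color"])
sc=eyes.get_image("scene")["color"]; cv2.imwrite("pics/scene_end.png",sc)
for n,P in (("scene",P),("wrist",cloud(im,s))):
    b=(P.reshape(-1,3)-C)@B
    l=b[(b[:,0]>-70)&(b[:,0]<70)&(abs(b[:,1])<90)&(b[:,2]>85)&(b[:,2]<130)]
    sl=np.linalg.lstsq(np.c_[l[:,0],l[:,1],np.ones(len(l))],l[:,2],rcond=None)[0]; print(n,len(l),sl.round(4))
    q=b[(b[:,0]>-145)&(b[:,0]<-115)&(abs(b[:,1])<60)&(b[:,2]>80)&(b[:,2]<125)]; print("bar z",len(q),np.percentile(q[:,2],[50,90])-6)
E
```

```text
32.00528863412926 [-0.6 -0.1  0. ] [438.31714717  -3.01375145 141.39026141]
40.2417 [437.68500076  -2.97830266 320.31831981] [-0.4  0.6  0.1]
scene 2774 [ 2.40000e-03 -5.00000e-04  9.87581e+01]
bar z 200 [91.32897019 93.76991986]
wrist 31012 [ 5.00000e-04 -1.60000e-03  9.77126e+01]
bar z 1843 [90.78084865 92.07303248]
```

View pics/scene_end.png

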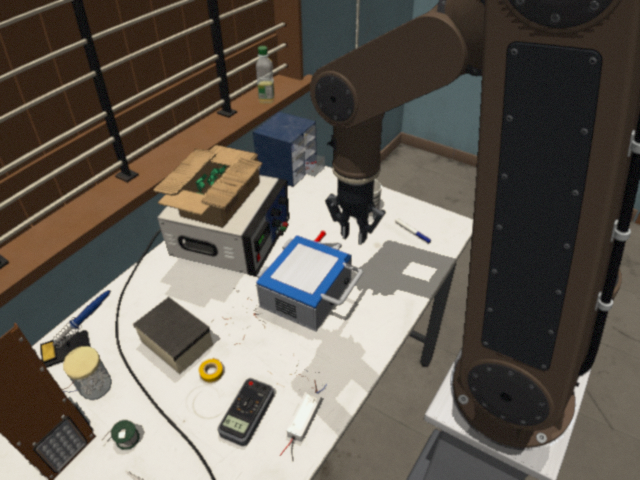

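View pics/w_end.png

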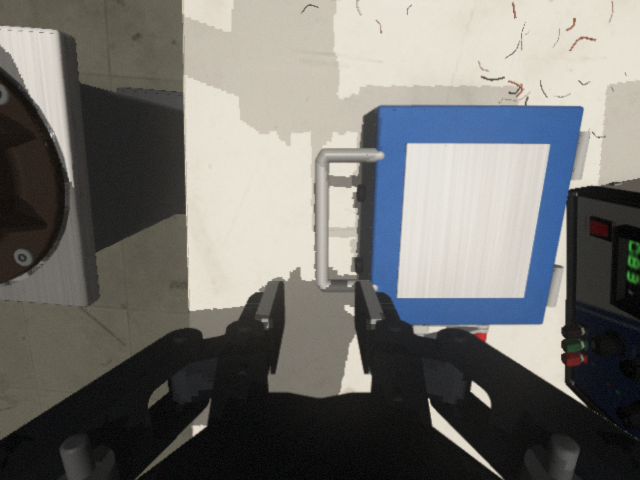

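The lid is level (slope under 0.003) with its top at about 98 mm and the bar at 92 mm. The gripper is clear, and the tape (210,370), multimeter (247,410), marker (412,231) and mug (behind the gripper) are undisturbed.

```bash
python3 -c "
from cell import *
ctrl.hold(.5); print(status.get_state()['force'], status.get_state()['clock']); job_done()"
```

```text
[-0.47120382 -0.12385903 -0.16202235] 40.8917
the job is handed in; nothing more can be done
```

The box is shut with the lid held in its catch, and I handed the job in at 40.9 s of the 72 s allowed. I pushed the knob about 15 mm with closed fingertips, to a fold of about 0.39. The lid stayed up on its friction, so I gripped the bar and lowered it along its arc. I then pressed slowly through the catch, let go and moved clear.

**Last checks:**
- **Lid:** it is level (slope under 0.003), with the bar at about 92 mm after release.
- **Catch:** it pulled the lid down, and the lid met a hard stop at 91.9 mm.
- **Gripper:** it is open and clear, with no load on the wrist (under 0.6 N).
- **Multimeter, marker, tape and mug:** in the last scene picture the first three look untouched. The mug is mostly hidden behind the gripper there. I checked all four by eye and did not re-measure them.

**What disagreed:**
- **Knob force:** after each step of the push I read only about 2 N on the knob, below the stated 4 to 12 N. The camera depth confirmed the knob's travel.
- **Catch force:** the first press read up to 17 N, above the stated 4 to 9 N. The bar slid about 4 mm in the pads at 30 N grip. I raised the grip to 90 N, and it then followed without slipping.

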